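# Centre the class cup on its plinth

### The job

The class's little brass trophy cup was set down carelessly and stands at the edge of its stone plinth. With light taps or nudges of the fingertips low on its foot, push it along the plinth's top until the whole foot stands inside the ring inlaid there, upright and still, then move the hand clear. Do not grip, lift or topple the cup, do not shift the plinth, and leave everything else on the desk alone.

Things in the scene. Friction and masses are not known exactly. Their poses are not given: they have to be found in the camera images.
- cup: tippy trophy cup, 78 mm tall, 0.10 to 0.18 kg: dark wooden foot 40 mm across, 14 mm high (side vertical from 3.5 mm up; underside only 30 mm across), thin stem, brass bowl 31 mm across with two small ears along its y, 20 mm from the axis: nothing stands out beyond the foot. Pushed low on the foot it slides, on stem or bowl it tips over. Origin: centre of its underside, z up its axis
- cup_plinth: the plinth under the cup: loose pale stone block, 84 x 84 mm, 45 mm high, 0.85 kg; origin: centre of its underside, x and y along its sides
- cup_plinth_ring (a point): centre of the plinth's flat top, 45 mm above the desk, and of the thin dark ring inlaid flush in it (54 mm inside diameter, 58 mm outside; nothing sticks up). The cup starts 19 to 30 mm from this point, in any direction
- globe: the other award, a brass globe (33 mm ball, 77.5 mm tall over all) on the same dark foot as the cup, already centred on its own plinth; leave alone; origin: centre of its underside
- globe_plinth: the plinth under the globe award, identical to the cup's plinth (84 x 84 x 45 mm); leave alone; origin: centre of its underside
- eraser: board eraser, 52 x 125 x 38 mm, grey felt below, blue plastic back; long side along its y; origin: centre of its underside; leave alone
- stapler: black and grey stapler, 36 x 140 mm, about 47 mm tall, long side along its y; origin: centre of its underside; leave alone
- tape: roll of clear tape lying flat, 84 mm across, 22 mm high; origin: centre of its underside; leave alone
- mug: white mug, 80 mm across, 95 mm tall, handle towards its +y; origin: centre of its underside; leave alone
- pump_bottle: white pump bottle, 68 mm across, 184 mm tall, spout towards its -x; origin: centre of its underside; leave alone
- phone: smartphone lying flat, 76 x 158 x 9 mm, long side along its y; origin: centre of its underside; leave alone
- glue_stick: standing glue stick, 29 mm across, 98 mm tall; origin: centre of its underside; leave alone
Not all that is in view belongs to the job. Leave any orange or purple look-alike of the cup_plinth alone.

How it is judged:
By the outcome, as a careful person would: the job done as asked, in the order asked, and still so for the second after the job is handed in, with the robot touching nothing.
It also fails if it takes over 38 s, if anything falls off the work surface, if the arm or the gripper's body presses on something with over 40 N, if the wrist force passes 120 N, or if a joint passes its speed limit or range.

### The arm

A 6-joint arm with a two-finger parallel gripper is mounted at the origin on the work surface. World frame = base frame: x ahead of the robot, y to its left, z up, the work surface at z = 0. Lengths are in mm, angles in rad, forces in N, time in s.
With the tool pointing down it reaches from about 275 to 750 mm from the base axis. Payload 10.2 kg.
Tool frame: the origin (TCP) lies midway between the tips of the shut fingers; the grasp point (between the pads) lies 19 mm behind it; z points along the fingers, y is the line along which they close (so a half turn about z gives the same grasp; the last joint's range is limited). The gripper opens to 85 mm and grips with 20 to 120 N. Pads are 22 mm wide; open, the fingers measure 114 mm over their backs; the gripper's body (76 mm by 85 mm) begins 54 mm behind the grasp point. The pads swing forward as they close: fully open they stand 13 mm farther back than shut.
Start: joints at [1.052, 0.313, 1.498, -0, 1.331, -0.223], TCP at [153.053, 502.201, 231.294] pointing down, gripper open.
Joint ranges: [-2.94, 2.94], [-0.97, 2.17], [0.19, 2.56], [-1.23, 4.37], [0.02, 3.11], [-2.88, 2.88]. Speed limits (rad/s): [2.39, 2.39, 3.01, 3.14, 3.14, 3.14].

### API

Orientations are given as a unit quaternion [w, x, y, z].
In Python, from rig import sense, capture, finish_job, find_in, place_of gives the robot as it stands. The module is installed in compiled form; this text tells all that it offers.
- The arm moves only by the shell command python3 -m jog 'ROWS' [FORCE]. ROWS is JSON, a list of rows, each an object of numbers: "tx", "ty", "tz": the shift along the tool's x, y, z in mm; "ax", "ay", "az": the turn, a rotation vector about the tool's x, y, z in rad; "jaw": the closure, from -1 (fully open) to 1 (shut), so that 0 is half open. In form: [{"tx": .., "ty": .., "tz": .., "ax": .., "ay": .., "az": .., "jaw": ..}, ...]. A call has 1 to 5 rows; each row shifts and turns the commanded pose from where the row before left it, along the tool's axes as they then stand; what a row does not reach is not made up. A row lasts 1/8 s, in which the tool goes at most 62.5 mm and 10.7 degrees, less where a joint would pass 70% of its speed; a pose out of reach is approached as far as the arm can. A call with a gripper value outside its range is refused whole. The fingers move at their own pace and stop on an object; FORCE is the grip in N (left out, the last holds). Time passes only in rows, so rows that do not move let the fingers close. It gives the time, the measured TCP pose, the force, the opening and the grip force at its end, in the units of the state.
- sense(): the state, without advancing time (a new reading comes with each control period).
- capture(name): name is "scene" or "top" or "wrist"; returns a dict with "color" (480x640x3 uint8, red, green, blue), "depth" (480x640 float32, mm along the optical axis (not along the pixel's ray), 0 where there is no reading), "fx", "fy", "cx", "cy" (pixels), "camera_from_world" (4x4, takes a point from world to camera coordinates); the wrist camera has in their place "mount" (4x4, takes a point from camera to tool coordinates, whose origin is the TCP and whose axes are the flange's). Camera axes: x right, y up, looking along -z (the intrinsics and any distortion apply to the point x, -y, -z); pixel columns grow to the right and rows downward; lengths in mm; the calibration is good to about 2 mm. A picture is of the moment at which its call begins: read the wrist's pose just before it.
- finish_job(): hands the job in; it is judged then, once.
Trained networks look in the newest picture that a camera, given by its name, has taken for a name from the list of things; names that differ only in an ending like _2 or _b are one class to them, and where a whole thing is asked for, a point or a joint stands for the part that bears it (a point fixed in the world has none). Each returns a list of dicts, best first, with "conf" (0 to 1); they miss things now and then, are a little off and sometimes report something else, mostly with a low value. They report only what shows in the picture. A call takes as long as a camera call. They do not tell look-alikes from the thing itself.
- find_in(query, camera): "centre" ([column, row] in pixels, amid what is visible of it).
- place_of(query, camera): "centre" ([column, row] in pixels: a listed point, or the origin of a listed thing).
The state is a dict: "time_s": time; "joints": joint angles; "dq": joint speeds; "tau": joint torques, N m; "eef_pos": TCP position; "ee_rot": TCP orientation; "force": force on the tool from outside, world axes, zero at the start; "wrist_torque": the same for the moment, N m; "grip_width": opening from 0.0 (shut) to 1.0 (fully open); "grip_force": force on a finger pad.
Only numpy, scipy, OpenCV 4.12 (cv2) and the standard library are available. Lean on these libraries where they do the work, as an engineer would, in place of code of your own. Each camera call takes 0.05 s, during which the arm holds its last target. There are 200 camera calls.

## Working session

There is one attempt and no reset: what is moved stays moved. The work goes in short steps, Python scripts to look and compute and a shell command to move; the robot and the scene stay as the last step left them, time stands still between calls to the robot, and variables do not carry over. Pictures are saved under pics/ and viewed, at most 10 in all, crops included, and the job is handed in when it is done.

```bash
mkdir -p pics
cat > h.py <<'E'
import numpy as np, cv2
from rig import *
from scipy.spatial.transform import Rotation as R
def ray(c,px,T=None):
    if T is None:T=np.linalg.inv(c['camera_from_world'])
    d=np.array([(px[0]-c['cx'])/c['fx'],-(px[1]-c['cy'])/c['fy'],-1.])
    return T[:3,3],T[:3,:3]@d
def onz(c,px,z,T=None):
    o,d=ray(c,px,T); return o+d*(z-o[2])/d[2]
def wristT(c,s):
    q=s['ee_rot'];M=np.eye(4);M[:3,:3]=R.from_quat([q[1],q[2],q[3],q[0]]).as_matrix();M[:3,3]=s['eef_pos'];return M@c['mount']
def save(n,im): cv2.imwrite('pics/'+n+'.png',im[...,::-1])
E
python3 - <<'E'
from h import *
np.set_printoptions(precision=1,suppress=True)
s=sense();print(s['ee_rot'],s['eef_pos'],s['time_s'])
for n in('top','scene'):
    c=capture(n);save(n+'1',c['color']);print(n,c['fx'],[k for k in c])
    for q,z in(('cup',45),('cup_plinth',0),('cup_plinth_ring',45),('globe',45)):
        for r in place_of(q,n)[:4]:print(q,np.array(r['centre']),round(r['conf'],2),onz(c,r['centre'],z))
E
```

```text
[-0.   0.1  1.  -0. ] [152.9 502.  230.7] 0.0
top 519.6141640310344 ['color', 'depth', 'fx', 'fy', 'cx', 'cy', 'camera_from_world']
cup [388.4 247.6] 0.52 [ 480.2 -161.6   45. ]
cup [319.6 228.6] 0.33 [530.4   5.4  45. ]
cup_plinth [425.5 304.7] 0.94 [ 341.  -254.9    0. ]
cup_plinth [394.3 246.7] 0.87 [ 488.2 -182.8    0. ]
cup_plinth [422.7 159.2] 0.78 [ 715.3 -265.     0. ]
cup_plinth [449.2 371.3] 0.57 [ 178.  -305.3    0. ]
cup_plinth_ring [429.3 303.4] 0.88 [ 343.  -254.9   45. ]
cup_plinth_ring [424.7 152.3] 0.86 [ 719.1 -261.2   45. ]
cup_plinth_ring [458.3 373.1] 0.85 [ 178.1 -315.6   45. ]
cup_plinth_ring [394.  243.2] 0.79 [ 490.8 -175.7   45. ]
globe [268.7 245.3] 0.55 [491.3 130.8  45. ]
scene 549.9380744472213 ['color', 'depth', 'fx', 'fy', 'cx', 'cy', 'camera_from_world']
cup [264.  240.5] 0.65 [ 485.4 -155.9   45. ]
cup_plinth [254.5 257.5] 0.93 [ 500.6 -177.3    0. ]
cup_plinth [170.1 305.6] 0.88 [ 720.  -250.9    0. ]
cup_plinth [258.6 218.1] 0.81 [ 347.  -259.2    0. ]
cup_plinth [273.3 183.9] 0.57 [ 170.5 -316.6    0. ]
cup_plinth_ring [261.6 205. ] 0.94 [ 349.7 -243.8   45. ]
cup_plinth_ring [161.3 288.9] 0.63 [ 723.4 -260.5   45. ]
cup_plinth_ring [271.8 173.4] 0.6 [ 189.2 -306.8   45. ]
cup_plinth_ring [265.4 355.2] 0.59 [795.1  31.4  45. ]
globe [377.6 274. ] 0.94 [496.5 129.1  45. ]
```

View pics/top1.png

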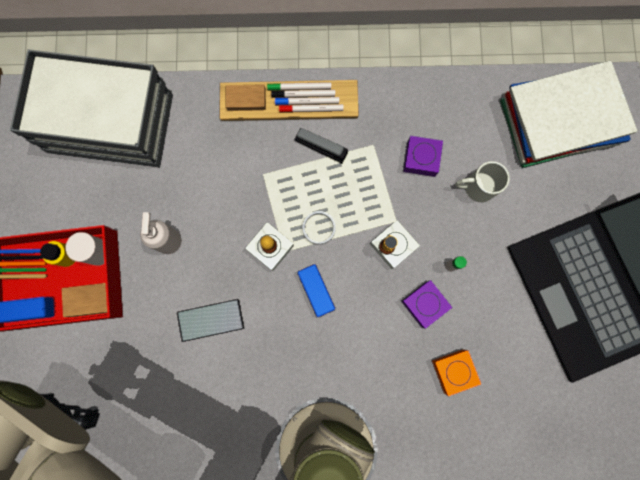

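View pics/scene1.png

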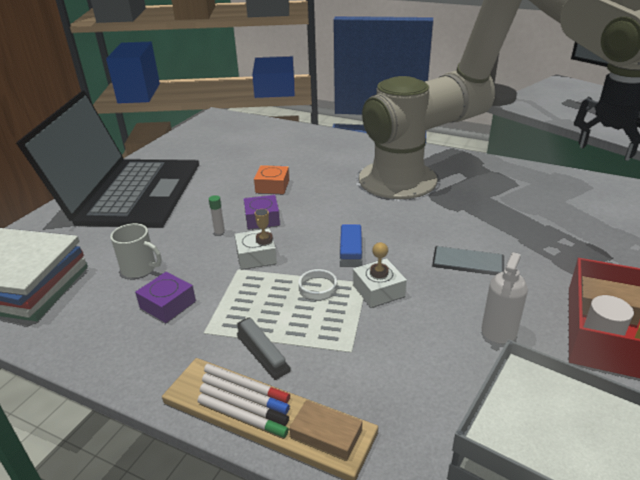

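Run:
```python
import cv2
a=cv2.imread('pics/top1.png')[205:285,345:445];b=cv2.imread('pics/scene1.png')[190:290,210:310]
import numpy as np
cv2.imwrite('pics/crop1.png',np.hstack([cv2.resize(a,(500,400),interpolation=3)[:,:400],cv2.resize(b,(400,400),interpolation=3)]))
```

```text
(no output)
```

View pics/crop1.png

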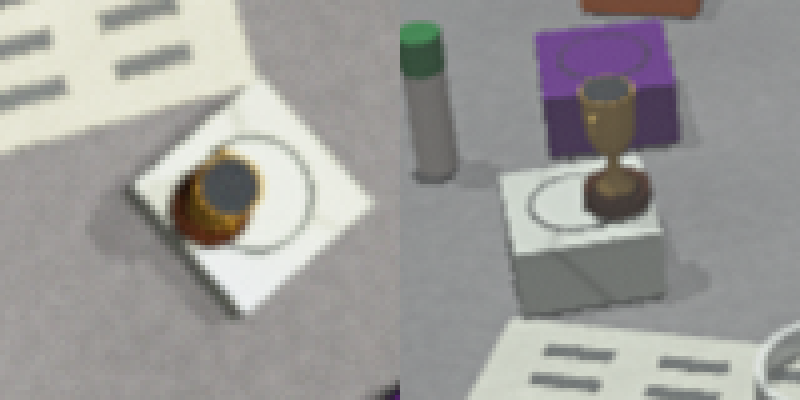

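The options for the cup are the cup at (388,248) in the top view and the look-alike globe at (268,245). For the plinth they are the pale one at (394,246), purple at (424,156) and (428,304), and orange at (458,373). I choose the cup on the pale plinth at (394,246). The crop confirms it: the foot overhangs the ring to the left and below, toward world +y and slightly −x.

Run:
```python
from h import *
np.set_printoptions(precision=3,suppress=True)
s=sense();c=capture('wrist');print(c['mount'],c['fx'],c['cx'],c['cy']);q=s['ee_rot'];M=R.from_quat([q[1],q[2],q[3],q[0]]).as_matrix();print(M)
# shift to hover, in tool axes
print(M.T@(np.array([440,-90,230])-s['eef_pos']))
```

```text
[[  -0.       0.965    0.263   66.364]
 [   1.       0.       0.      -0.398]
 [   0.       0.263   -0.965 -142.104]
 [   0.       0.       0.       1.   ]] 421.57069177293283 323.7005961955479 237.25421212263092
[[-0.957  0.291 -0.   ]
 [ 0.291  0.957 -0.   ]
 [-0.    -0.    -1.   ]]
[-447.086 -482.831    1.31 ]
```

```bash
R='{"tx":-32.5,"ty":-34.2,"jaw":1}'; python3 -m jog '[{"tx":-32.5,"ty":-34,"jaw":1},{"tx":-32.5,"ty":-34,"jaw":1},{"tx":-32.5,"ty":-34,"jaw":1},{"tx":-32.5,"ty":-34,"jaw":1},{"tx":-32.5,"ty":-34,"jaw":1}]' && python3 -m jog '[{"tx":-32.5,"ty":-34,"jaw":1},{"tx":-32.5,"ty":-34,"jaw":1},{"tx":-32.5,"ty":-34,"jaw":1},{"tx":-32.5,"ty":-34,"jaw":1},{"tx":-32.5,"ty":-34,"jaw":1}]' && python3 -m jog '[{"tx":-32.5,"ty":-34,"jaw":1},{"tx":-32.5,"ty":-34,"jaw":1},{"tx":-32.5,"ty":-34,"jaw":1},{"tx":-32.5,"ty":-34,"jaw":1},{"tx":-32.5,"ty":-34,"jaw":1}]' && python3 -m jog '[{"az":0.18,"jaw":1},{"az":0.18,"jaw":1},{"az":0.18,"jaw":1},{"az":0.18,"jaw":1},{"az":0.18,"jaw":1}]'
python3 - <<'E'
from h import *
np.set_printoptions(precision=2,suppress=True)
c0=capture('wrist');s=sense();T=wristT(c0,s);print(s['eef_pos'],s['ee_rot'],s['joints'],s['time_s'])
c=c0;save('w1',c['color'])
for q,z in(('cup',45),('cup_plinth',0),('cup_plinth_ring',45)):
    for r in place_of(q,'wrist')[:3]:print(q,np.array(r['centre']),round(r['conf'],2),onz(c,r['centre'],z,T))
E
```

```text
[153.05 502.2  231.28] [-0.    0.15  0.99 -0.  ] [ 1.05  0.31  1.5  -0.    1.33 -0.22] 0.6schema error: expected keys tx, ty, tz, ax, ay, az, jaw
```

View pics/w1.png

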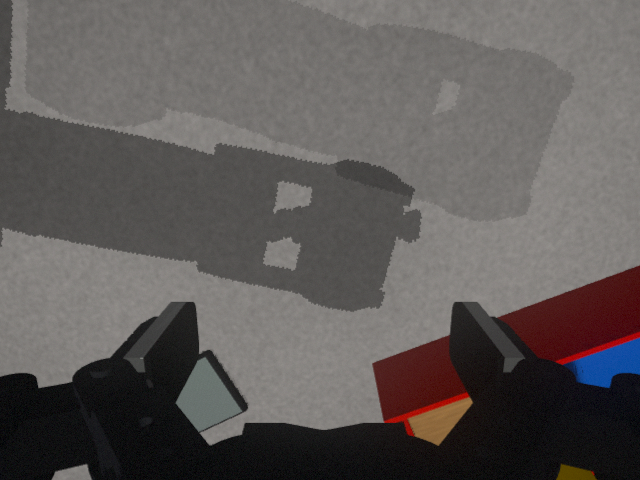

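The wrist view shows both fingers at the bottom of the image (rows above 300), so the camera sees the tool's +x side. I will push along +x, where the contact stays visible.

```bash
python3 -m jog '[{"tx":-32.5,"ty":-34,"tz":0,"ax":0,"ay":0,"az":0,"jaw":1},{"tx":-32.5,"ty":-34,"tz":0,"ax":0,"ay":0,"az":0,"jaw":1},{"tx":-32.5,"ty":-34,"tz":0,"ax":0,"ay":0,"az":0,"jaw":1},{"tx":-32.5,"ty":-34,"tz":0,"ax":0,"ay":0,"az":0,"jaw":1},{"tx":-32.5,"ty":-34,"tz":0,"ax":0,"ay":0,"az":0,"jaw":1}]' && python3 -m jog '[{"tx":-32.5,"ty":-34,"tz":0,"ax":0,"ay":0,"az":0,"jaw":1},{"tx":-32.5,"ty":-34,"tz":0,"ax":0,"ay":0,"az":0,"jaw":1},{"tx":-32.5,"ty":-34,"tz":0,"ax":0,"ay":0,"az":0,"jaw":1},{"tx":-32.5,"ty":-34,"tz":0,"ax":0,"ay":0,"az":0,"jaw":1},{"tx":-32.5,"ty":-34,"tz":0,"ax":0,"ay":0,"az":0,"jaw":1}]' && python3 -m jog '[{"tx":-32.5,"ty":-34,"tz":0,"ax":0,"ay":0,"az":0,"jaw":1},{"tx":-32.5,"ty":-34,"tz":0,"ax":0,"ay":0,"az":0,"jaw":1},{"tx":-32.5,"ty":-34,"tz":0,"ax":0,"ay":0,"az":0,"jaw":1},{"tx":-32.5,"ty":-34,"tz":0,"ax":0,"ay":0,"az":0,"jaw":1},{"tx":0,"ty":0,"tz":0,"ax":0,"ay":0,"az":0.18,"jaw":1}]'
```

```text
time_s: 1.38
eef_pos: [259.4, 290.9, 231.5]
ee_rot: [0.0, 0.147, 0.989, 0.0]
force: [1.0, 1.8, -0.2]
grip_width: -0.002
grip_force: 0.0
time_s: 2.0
eef_pos: [365.4, 80.7, 231.5]
ee_rot: [0.0, 0.147, 0.989, 0.0]
force: [0.5, 0.6, -0.4]
grip_width: -0.001
grip_force: 0.0
time_s: 2.62
eef_pos: [450.3, -88.1, 230.9]
ee_rot: [-0.0, 0.239, 0.971, -0.0]
force: [-0.5, 0.5, -0.0]
grip_width: -0.001
grip_force: 0.0
```

```bash
for i in 1; do python3 -m jog '[{"tx":0,"ty":0,"tz":0,"ax":0,"ay":0,"az":0.18,"jaw":1},{"tx":0,"ty":0,"tz":0,"ax":0,"ay":0,"az":0.18,"jaw":1},{"tx":0,"ty":0,"tz":0,"ax":0,"ay":0,"az":0.18,"jaw":1},{"tx":0,"ty":0,"tz":0,"ax":0,"ay":0,"az":0.18,"jaw":1},{"tx":0,"ty":0,"tz":0,"ax":0,"ay":0,"az":0.18,"jaw":1}]'; python3 -m jog '[{"tx":0,"ty":0,"tz":0,"ax":0,"ay":0,"az":0.18,"jaw":1},{"tx":0,"ty":0,"tz":0,"ax":0,"ay":0,"az":0.18,"jaw":1},{"tx":0,"ty":0,"tz":0,"ax":0,"ay":0,"az":0.18,"jaw":1},{"tx":0,"ty":0,"tz":0,"ax":0,"ay":0,"az":0.18,"jaw":1},{"tx":0,"ty":0,"tz":0,"ax":0,"ay":0,"az":0.18,"jaw":1}]'; python3 -m jog '[{"tx":0,"ty":0,"tz":0,"ax":0,"ay":0,"az":0.18,"jaw":1},{"tx":0,"ty":0,"tz":0,"ax":0,"ay":0,"az":0.18,"jaw":1},{"tx":0,"ty":0,"tz":0,"ax":0,"ay":0,"az":0.18,"jaw":1},{"tx":0,"ty":0,"tz":0,"ax":0,"ay":0,"az":0.18,"jaw":1},{"tx":0,"ty":0,"tz":0,"ax":0,"ay":0,"az":0.18,"jaw":1}]'; python3 -m jog '[{"tx":0,"ty":0,"tz":0,"ax":0,"ay":0,"az":0.18,"jaw":1},{"tx":0,"ty":0,"tz":0,"ax":0,"ay":0,"az":0.18,"jaw":1},{"tx":0,"ty":0,"tz":0,"ax":0,"ay":0,"az":0.18,"jaw":1},{"tx":0,"ty":0,"tz":0,"ax":0,"ay":0,"az":0.18,"jaw":1},{"tx":0,"ty":0,"tz":0,"ax":0,"ay":0,"az":0.18,"jaw":1}]'; python3 -m jog '[{"tx":0,"ty":0,"tz":0,"ax":0,"ay":0,"az":0.18,"jaw":1},{"tx":0,"ty":0,"tz":0,"ax":0,"ay":0,"az":0,"jaw":1}]' ;done | grep -v grip
cat > look.py <<'E'
from h import *
import sys
np.set_printoptions(precision=2,suppress=True)
c=capture('wrist');s=sense();T=wristT(c,s);print(s['eef_pos'],T[:3,:3]@np.linalg.inv(c['mount'][:3,:3]),s['joints'],s['time_s'],s['force'])
save(sys.argv[1],c['color'])
for q,z in(('cup',45),('cup_plinth',0),('cup_plinth_ring',45)):
    for r in place_of(q,'wrist')[:3]:print(q,np.array(r['centre']),round(r['conf'],2),onz(c,r['centre'],z,T))
E
python3 look.py w2
```

```text
time_s: 3.25
eef_pos: [449.5, -85.8, 231.3]
ee_rot: [0.0, 0.637, 0.771, 0.0]
force: [0.5, 0.0, -0.5]
time_s: 3.88
eef_pos: [449.5, -85.8, 231.3]
ee_rot: [0.0, 0.909, 0.417, 0.0]
force: [-0.4, 0.3, 0.8]
time_s: 4.5
eef_pos: [449.5, -85.8, 231.3]
ee_rot: [0.0, 1.0, -0.02, 0.0]
force: [0.4, 0.0, -0.1]
time_s: 5.12
eef_pos: [449.5, -85.8, 231.4]
ee_rot: [-0.0, 0.892, -0.453, 0.0]
force: [0.6, 0.6, 0.6]
time_s: 5.38
eef_pos: [449.5, -85.7, 231.3]
ee_rot: [-0.0, 0.849, -0.528, 0.0]
force: [1.2, -0.2, -0.4]
[449.54 -85.77 231.33] [[ 0.44 -0.9   0.  ]
 [-0.9  -0.44 -0.  ]
 [ 0.   -0.   -1.  ]] [-0.45  0.16  1.69 -0.    1.29  2.24] 5.425 [-0.65  0.32  0.79]
cup [322.9 101.3] 0.65 [ 486.25 -159.07   45.  ]
cup_plinth [328.6  76.6] 0.73 [ 491.64 -180.52    0.  ]
cup_plinth [526.5  78.4] 0.62 [ 343.35 -252.46    0.  ]
cup_plinth_ring [552.2  73.3] 0.84 [ 344.86 -250.89   45.  ]
cup_plinth_ring [326.5  69.3] 0.65 [ 493.75 -180.14   45.  ]
```

View pics/w2.png

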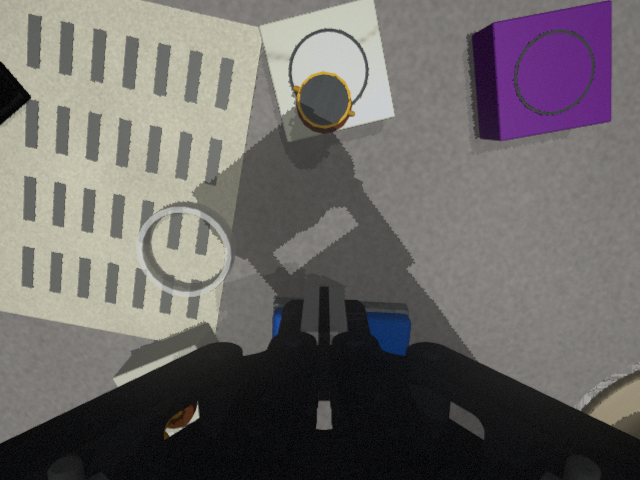

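The ring centre is at about (328,71) and the bowl rim at (323,101), with the foot showing below the rim down to about row 133. I'll turn to the push direction, descend behind the cup and tilt the hand away from it.

```bash
python3 -m jog '[{"tx":0,"ty":0,"tz":0,"ax":0,"ay":0,"az":0.1,"jaw":1},{"tx":17,"ty":-5,"tz":50,"ax":0,"ay":0,"az":0,"jaw":1},{"tx":18,"ty":-5,"tz":50,"ax":0,"ay":0,"az":0,"jaw":1},{"tx":0,"ty":0,"tz":0,"ax":0,"ay":0.18,"az":0,"jaw":1},{"tx":0,"ty":0,"tz":0,"ax":0,"ay":0.18,"az":0,"jaw":1}]';python3 -m jog '[{"tx":0,"ty":0,"tz":0,"ax":0,"ay":0,"az":0,"jaw":1},{"tx":0,"ty":0,"tz":0,"ax":0,"ay":0,"az":0,"jaw":1}]'
python3 look.py w3
```

```text
time_s: 6.2
eef_pos: [471.4, -115.4, 130.9]
ee_rot: [0.103, 0.808, -0.56, 0.149]
force: [1.0, -1.4, 0.3]
grip_width: 0.0
grip_force: 0.0
time_s: 6.45
eef_pos: [471.5, -115.3, 131.7]
ee_rot: [0.101, 0.808, -0.561, 0.146]
force: [0.6, -0.4, 0.3]
grip_width: 0.002
grip_force: 0.0
[ 471.6  -115.67  131.72] [[ 0.33 -0.94  0.12]
 [-0.88 -0.35 -0.33]
 [ 0.35 -0.   -0.94]] [-0.34  0.27  1.89 -0.39  0.78  2.7 ] 6.5 [ 0.07 -0.33  0.81]
cup [328.7 222.8] 0.86 [ 483.96 -157.65   45.  ]
cup_plinth [567.6 172.4] 0.57 [ 341.82 -254.34    0.  ]
cup_plinth_ring [605.5 158.1] 0.63 [ 344.4  -250.56   45.  ]
```

View pics/w3.png

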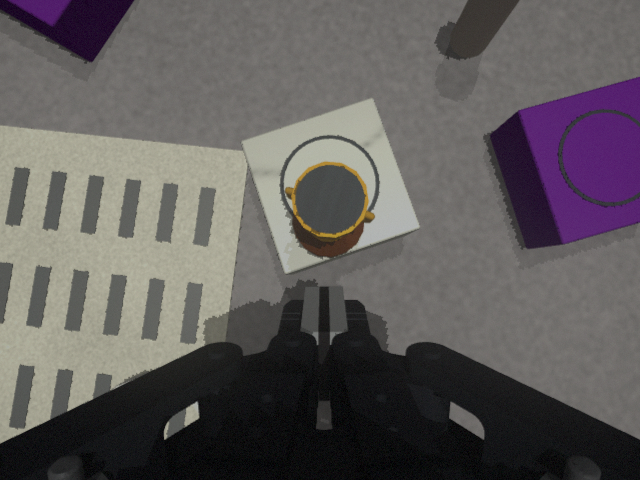

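The ring centre is at about (330,185), the foot centre at about (328,222) and the shut fingertips at (324,290).

Run:
```python
from h import *
np.set_printoptions(precision=2,suppress=True)
s=sense();c=capture('wrist');T=wristT(c,s)
r=onz(c,(330,185),45,T);u=onz(c,(328.3,222),45,T);d=r-u;print(r,u,d,np.linalg.norm(d))
M=T[:3,:3]@np.linalg.inv(c['mount'][:3,:3]);p=np.array([M[0,0],M[1,0]]);p/=np.hypot(*p);l=M[:2,1]
e=(u-s['eef_pos'])[:2];print('yaw p',p,'cup fwd/lat',e@p,e@l,'ring fwd/lat from cup',d[:2]@p,d[:2]@l)
# white top centroid check through depth
cfw=capture('top');
D=cfw['depth'];ii,jj=np.mgrid[:480,:640];Tc=np.linalg.inv(cfw['camera_from_world'])
P=np.stack([(jj-cfw['cx'])/cfw['fx']*D,-(ii-cfw['cy'])/cfw['fy']*D,-D],-1)@Tc[:3,:3].T+Tc[:3,3]
m=(abs(P[...,2]-45)<6)&(np.hypot(P[...,0]-490,P[...,1]+180)<70)&(D>0)
q=P[m][:,:2].astype(np.float32);print(len(q),cv2.minAreaRect(q))
```

```text
[ 490.7  -178.98   45.  ] [ 484.06 -158.16   45.  ] [  6.64 -20.82   0.  ] 21.85049837349756
yaw p [ 0.35 -0.94] cup fwd/lat 44.16055187886176 2.839157055463909 ring fwd/lat from cup 21.826740798531315 1.0205534465992798
833 ((490.6878356933594, -178.2113800048828), (83.91136932373047, 84.69064331054688), 39.345706939697266)
```

```bash
python3 -m jog '[{"tx":-14,"ty":1.4,"tz":37.5,"ax":0,"ay":0,"az":0,"jaw":1},{"tx":-14,"ty":1.4,"tz":37.5,"ax":0,"ay":0,"az":0,"jaw":1},{"tx":0,"ty":0,"tz":0,"ax":0,"ay":0,"az":0,"jaw":1},{"tx":0,"ty":0,"tz":0,"ax":0,"ay":0,"az":0,"jaw":1}]'
python3 look.py w4
```

```text
time_s: 7.25
eef_pos: [469.4, -116.6, 52.6]
ee_rot: [0.102, 0.808, -0.561, 0.148]
force: [-0.3, -0.0, 0.8]
grip_width: 0.001
grip_force: 0.0
[ 469.58 -116.66   52.91] [[ 0.33 -0.94  0.13]
 [-0.88 -0.35 -0.33]
 [ 0.35 -0.   -0.94]] [-0.34  0.41  1.96 -0.51  0.59  2.84] 7.3 [-0.34 -0.73 -0.21]
cup [322.9 200.3] 0.67 [ 484.64 -156.55   45.  ]
```

View pics/w4.png

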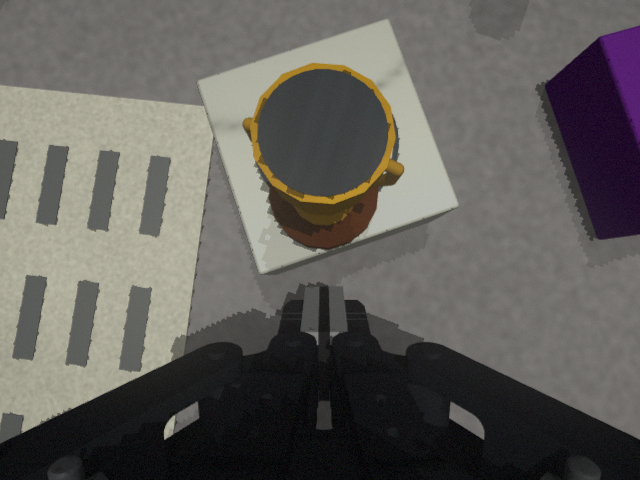

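The view shows the foot at about (325,215) and the fingertips at (324,288), lined up with a gap. I'll begin slow, short nudges.

```bash
python3 -m jog '[{"tx":8.9,"ty":0.5,"tz":4.9,"ax":0,"ay":0,"az":0,"jaw":1},{"tx":2.8,"ty":0.2,"tz":1.05,"ax":0,"ay":0,"az":0,"jaw":1},{"tx":2.8,"ty":0.2,"tz":1.05,"ax":0,"ay":0,"az":0,"jaw":1},{"tx":2.8,"ty":0.2,"tz":1.05,"ax":0,"ay":0,"az":0,"jaw":1},{"tx":0,"ty":0,"tz":0,"ax":0,"ay":0,"az":0,"jaw":1}]'
python3 look.py w5
```

```text
time_s: 8.07
eef_pos: [474.2, -134.6, 49.8]
ee_rot: [0.102, 0.808, -0.561, 0.147]
force: [-0.9, 0.3, 0.4]
grip_width: -0.003
grip_force: 0.0
[ 474.19 -134.56   49.78] [[ 0.33 -0.94  0.12]
 [-0.88 -0.35 -0.33]
 [ 0.35  0.   -0.94]] [-0.38  0.43  1.95 -0.5   0.58  2.8 ] 8.125 [-0.22 -0.08  0.42]
cup [317.1 231. ] 0.73 [ 486.94 -161.92   45.  ]
cup_plinth [316.3 233.6] 0.18 [ 489.2  -164.92    0.  ]
```

View pics/w5.png

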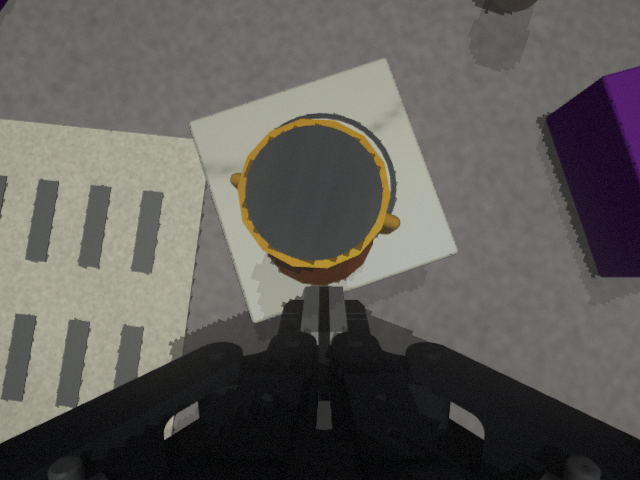

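The fingertips now touch the foot at about (320,285), and the cup is upright and has moved about 4 mm onto the plinth. I'll keep pushing gently.

```bash
python3 -m jog '[{"tx":3.1,"ty":0.3,"tz":0.3,"ax":0,"ay":0,"az":0,"jaw":1},{"tx":2.8,"ty":0.3,"tz":1.0,"ax":0,"ay":0,"az":0,"jaw":1},{"tx":2.8,"ty":0.3,"tz":1.0,"ax":0,"ay":0,"az":0,"jaw":1},{"tx":2.8,"ty":0.3,"tz":1.0,"ax":0,"ay":0,"az":0,"jaw":1},{"tx":0,"ty":0,"tz":0,"ax":0,"ay":0,"az":0,"jaw":1}]'
python3 look.py w6
```

```text
time_s: 8.9
eef_pos: [477.2, -146.3, 50.7]
ee_rot: [0.102, 0.808, -0.561, 0.147]
force: [-0.2, 0.9, -0.7]
grip_width: -0.0
grip_force: 0.3
[ 477.23 -146.17   50.75] [[ 0.33 -0.94  0.12]
 [-0.88 -0.35 -0.33]
 [ 0.35 -0.   -0.94]] [-0.4   0.43  1.93 -0.49  0.58  2.77] 8.95 [-0.75  0.49 -0.42]
cup [311.9 231.3] 0.88 [ 491.87 -172.81   45.  ]
```

View pics/w6.png

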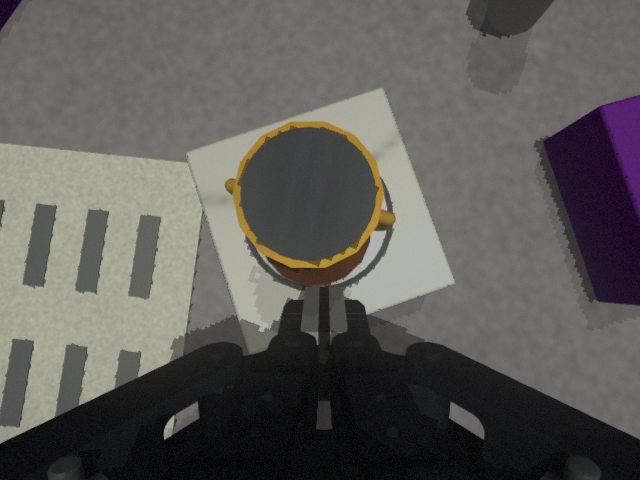

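The foot, at about (314,240), is now mostly inside the ring, with about 5 mm left to go. I'll give one last short nudge, then back off and lift.

```bash
python3 -m jog '[{"tx":2.4,"ty":0.4,"tz":0.9,"ax":0,"ay":0,"az":0,"jaw":1},{"tx":2.4,"ty":0.4,"tz":0.9,"ax":0,"ay":0,"az":0,"jaw":1},{"tx":0,"ty":0,"tz":0,"ax":0,"ay":0,"az":0,"jaw":1},{"tx":-4,"ty":0,"tz":-1.4,"ax":0,"ay":0,"az":0,"jaw":1},{"tx":-28,"ty":0,"tz":-10.5,"ax":0,"ay":0,"az":0,"jaw":1}]';python3 -m jog '[{"tx":0,"ty":0,"tz":-40,"ax":0,"ay":0,"az":0,"jaw":1},{"tx":0,"ty":0,"tz":-40,"ax":0,"ay":0,"az":0,"jaw":1},{"tx":0,"ty":0,"tz":-40,"ax":0,"ay":0,"az":0,"jaw":1},{"tx":0,"ty":0,"tz":0,"ax":0,"ay":0,"az":0,"jaw":1},{"tx":0,"ty":0,"tz":0,"ax":0,"ay":0,"az":0,"jaw":1}]'
python3 look.py w7
python3 - <<'E'
from h import *
cfw=capture('top');t=cfw['color'];a=cv2.resize(cv2.imread('pics/w7.png'),(640,480))
D=cfw['depth'];ii,jj=np.mgrid[:480,:640];Tc=np.linalg.inv(cfw['camera_from_world'])
P=np.stack([(jj-cfw['cx'])/cfw['fx']*D,-(ii-cfw['cy'])/cfw['fy']*D,-D],-1)@Tc[:3,:3].T+Tc[:3,3]
m=(abs(P[...,2]-45)<6)&(np.hypot(P[...,0]-490,P[...,1]+180)<70)&(D>0)
q=P[m][:,:2].astype(np.float32);print(len(q),cv2.minAreaRect(q))
for r in place_of('cup','top')[:2]+place_of('cup_plinth_ring','top')[:4]:print(r['centre'],r['conf'],onz(cfw,r['centre'],45))
sc=capture('scene');[print('scene',onz(sc,r['centre'],45),r['conf']) for r in place_of('cup','scene')[:1]]
E
```

```text
time_s: 9.72
eef_pos: [466.5, -119.5, 50.7]
ee_rot: [0.102, 0.807, -0.562, 0.147]
force: [0.5, 0.2, -0.1]
grip_width: -0.001
grip_force: 0.0
time_s: 10.35
eef_pos: [451.2, -79.4, 162.3]
ee_rot: [0.102, 0.808, -0.561, 0.147]
force: [0.1, 0.8, 0.2]
grip_width: -0.001
grip_force: 0.0
[451.11 -79.55 161.91] [[ 0.33 -0.94  0.12]
 [-0.88 -0.35 -0.33]
 [ 0.35  0.   -0.94]] [-0.27  0.18  1.91 -0.38  0.87  2.74] 10.4 [-0.1   0.23  0.13]
cup [318.4 133.5] 0.9 [ 491.55 -179.18   45.  ]
cup_plinth [531.4 133.4] 0.98 [ 342.44 -251.53    0.  ]
cup_plinth [316.3 151.9] 0.7 [ 493.86 -179.38    0.  ]
cup_plinth_ring [563.1 113.2] 0.83 [ 342.79 -249.59   45.  ]
878 ((490.7751159667969, -178.4962158203125), (83.82350158691406, 84.99694061279297), 39.46977615356445)
[393.7, 246.9] 0.6 [ 481.67376772 -174.62144567   45.        ]
[396.4, 244.6] 0.85 [ 487.22196646 -181.42606619   45.        ]
[424.2, 152.2] 0.82 [ 719.4226428  -259.96244977   45.        ]
[456.8, 373.4] 0.78 [ 177.5013668  -311.99637725   45.        ]
[427.3, 304.8] 0.7 [ 339.7202923 -249.9694239   45.       ]
scene [ 499.72506163 -165.25470607   45.        ] 0.85
```

View pics/w7.png

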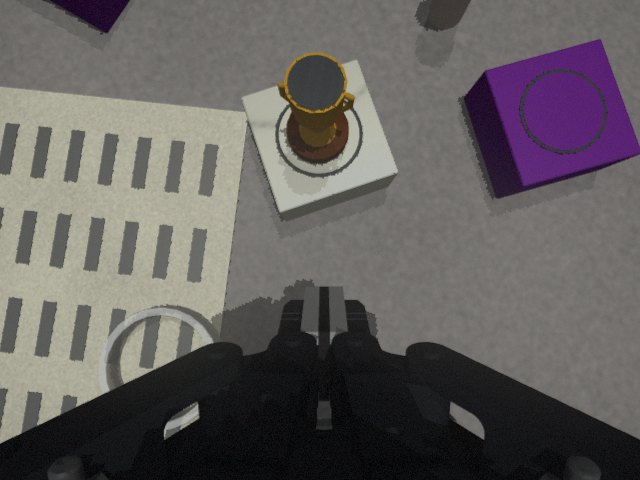

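The foot, at about (318,134), stands wholly inside the ring, centred at about (319,137). White shows all round it, the cup is upright, the plinth hasn't moved and the hand is clear.

```bash
python3 -c "
from rig import *
print(finish_job())"
```

```text
the job is handed in; nothing more can be done
None
```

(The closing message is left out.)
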